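# Ear defenders from the latched bench drawer

## Robot

A 7-joint arm with a two-finger parallel gripper is mounted at the origin on the work surface. World frame = base frame: x ahead of the robot, y to its left, z up, the work surface at z = 0. Lengths are in m, angles in rad, forces in N, time in s.
With the tool pointing down it reaches from about 0.4 to 0.9 m from the base axis. Payload 5.5 kg.
Tool frame: the origin (TCP) lies between the finger pads; the fingertips stand 19 mm ahead of it and the grasp point (between the pads) is the TCP (bot.tcp_to_tips is the distance from the TCP to the fingertips, in m); z points along the fingers, y is the line along which they close (so a half turn about z gives the same grasp; the last joint's range is limited). The gripper opens to 85 mm and grips with 20 to 120 N. Pads are 22 mm wide; open, the fingers measure 114 mm over their backs; the gripper's body (76 mm by 85 mm) begins 54 mm behind the grasp point. The pads swing forward as they close: fully open they stand 13 mm farther back than shut.
Start: joints at [0.263, 0.501, -0.427, 1.55, 0.221, 1.138, -0.21], TCP at [0.65, 0, 0.25] pointing down, gripper open.
Joint ranges: [-2.88, 2.88], [-0.31, 2.03], [-1.54, 1.56], [0.2, 2.42], [-1.41, 4.55], [0.19, 2.02], [-2.57, 2.57]. Speed limits (rad/s): [2.57, 2.57, 3.14, 3.14, 3.14, 3.14, 3.14].

## Interface

Orientations are given as a unit quaternion [x, y, z, w].
In Python, from rig import sensors, imaging, bot gives the robot as it stands.
- The arm moves only by the tool move_arm, never from a script. Its argument "increments" is a list of rows, each an object of numbers: "tx", "ty", "tz": the shift along the tool's x, y, z in units of 30 mm (1.0 is 30 mm); "wx", "wy", "wz": the turn, a rotation vector about the tool's x, y, z in units of 8 degrees (1.0 is 8 degrees); "claw": the opening, from -1 (shut) to 1 (fully open). A call has 1 to 20 rows; each row is the pose to reach, as a shift and turn from the pose commanded when the call began, along the tool's axes at that moment; what a row does not reach only later rows make up. A row lasts 1/10 s, in which the tool goes at most 50 mm and 8.59 degrees, less where a joint would pass 70% of its speed; a pose out of reach is approached as far as the arm can. A call with a gripper value outside its range is refused whole. The fingers move at their own pace and stop on an object; "newtons" is the grip in N (left out, the last holds). Time passes only in rows, so rows that repeat a pose let the fingers close. It gives the time, the measured TCP pose, the force, the opening and the grip force at its end, in the units of the state.
- sensors.get_obs(): the state, without advancing time (a new reading comes with each control period).
- imaging.read_camera(name): name is "scene" or "side" or "wrist"; returns (picture, depth): 480x640x3 uint8, blue, green, red; 480x640 float32, m along the optical axis (not along the pixel's ray), 0 where there is no reading.
- imaging.camera_info(name): a dict with "mtx" (3x3 intrinsics, pixels), "R" (3x3) and "t" (3): a world point X has camera coordinates R X + t; the wrist camera has in their place "tool_from_camera" (4x4, takes a point from camera to tool coordinates, whose origin is the TCP and whose axes are the flange's). Camera axes: x right, y down, z forward; pixel columns grow to the right and rows downward; lengths in m; the calibration is good to about 2 mm. A picture is of the moment at which its call begins: read the wrist's pose just before it. camera_info takes no time and is no camera call.
- bot.job_done(): hands the job in; it is judged then, once.
The state is a dict: "time_s": time; "qpos": joint angles; "joint_velocities": joint speeds; "joint_efforts": joint torques, N m; "eef_pos": TCP position; "eef_rot": TCP orientation; "contact_force": force on the tool from outside, world axes, zero at the start; "torque": the same for the moment, N m; "gripper_width": finger opening in m; "grip_force": force on a finger pad.
Only numpy, scipy, OpenCV 4.12 (cv2) and the standard library are available. Lean on these libraries where they do the work, as an engineer would, in place of code of your own. Each camera call takes 0.05 s, during which the arm holds its last target. There are 200 camera calls.

## Task

The ear defenders are in the latched drawer of the grey bench unit: press the thumb plate on the drawer's front down until the latch lets go, without forcing it, and draw the drawer out to (or nearly to) its end. Then lift the ear defenders out and hang them by their headband over the bar of the steel stand, one cup on each side, between the posts. Leave the drawer open, do not let the ear defenders fall or topple, and do not disturb the bottle, spool, pump or circuit board lying about.

Things in the scene. Friction and masses are not known exactly. Their poses are not given: they have to be found in the camera images.
- cabinet: Fixed grey metal one-drawer unit, 280 (x) x 260 (y) x 200 mm high. Origin: centre of its underside; own -x points out of the front, the way the drawer slides. Drawer front panel covers the front: outer face at own x = -155 mm, inner face -140, top edge 184 mm up. Drawer inside: floor 20 mm up, 224 mm wide, 250 mm long, side walls 70 mm high, open above.
- drawer (a joint): How far the drawer is out along the unit's own -x: 0 shut, 0.18 m at its end stop. Starts shut and latched (about 2 mm of play). Unlatched it slides with 3 to 5 N and stays where it is left.
- latch_mid (a point): Fixed to the cabinet: centre of the thumb plate's upper face with the drawer shut, if the plate sits at its highest. Its true height differs each time, 0 to 20 mm below this point: feel it. The plate moves down at most 14 mm on a spring (2.5 N at first touch, 8 N at the bottom, then solid). It lets go once 9 mm (6 N) below its rest; keep it down for the first 20 mm of pull.
- lip_mid (a point): Fixed to the cabinet: middle of the thumb plate's lip (same height doubt; drawer shut). The plate is a level steel shelf on the drawer front, 80 mm wide (y), reaching 10 to 62 mm out from the panel; its outer edge turns up in this lip, 6 mm thick, 16 mm above the plate. A fingertip standing on the plate pushes the lip outward to pull the drawer, no grasp needed. Over 35 N is forcing it.
- muffs: Ear defenders standing in the drawer on two black cups, headband up: 154 mm along own x (cup to cup), cups 60 wide (y), 70 tall. On top a grey padded block 74 (x) x 26 (y) mm, top 130 and underside 106 mm above the origin; loop below it open, 74 mm. Origin: underside, midway between cups; z up. About 0.24 kg. Band across the slide within 0.2 rad, 80 to 95 mm behind the panel's inner face.
- rail: Fixed steel stand: level bar, 16 mm diameter, 240 mm long along own y, axis 170 mm up, on two 20 mm posts at its ends. Origin midway between the posts, on the bench.
- flask: Bystander: white plastic bottle, 52 mm wide, 120 mm tall; origin at the centre of its foot
- spool: Bystander: grey wire spool standing on end, 64 mm wide, 52 mm tall; origin at the centre of its foot
- pump: Bystander: blue solder-suction pump lying flat, about 205 mm long along its x axis, 23 mm high; origin under its barrel
- board: Bystander: green circuit board with parts on it, 100 x 70 mm, about 13 mm high; origin at the centre of its underside

How it is judged:
By the outcome, as a careful person would: the job done as asked, in the order asked, and still so for the second after the job is handed in, with the robot touching nothing.
It also fails if it takes over 67 s, if anything falls off the work surface, if the arm or the gripper's body presses on something with over 40 N, if the wrist force passes 120 N, or if a joint passes its speed limit or range.

## Working session

There is one attempt and no reset: what is moved stays moved. The work goes in short steps, Python scripts to look and compute and a tool call to move; the robot and the scene stay as the last step left them, time stands still between calls to the robot, and variables do not carry over. Pictures are saved under pics/ and viewed, at most 10 in all, crops included, and the job is handed in when it is done.

Besides the shell and the picture viewer there is one more tool, called after "Emit:" as name(argument=value, ...), one argument or row to a line, values as JSON. move_arm: Moves the arm, as the interface text tells. Its arguments: {"type":"object","properties":{"increments":{"type":"array","items":{"type":"object","properties":{"tx":{"type":"number"},"ty":{"type":"number"},"tz":{"type":"number"},"wx":{"type":"number"},"wy":{"type":"number"},"wz":{"type":"number"},"claw":{"type":"number"}}}},"newtons":{"type":"number"}},"required":["increments"]}

```bash
mkdir -p pics; ls
cat > h.py <<'E'
import numpy as np, cv2
from rig import sensors, imaging, bot
from scipy.spatial.transform import Rotation as R
def cloud(name):
    o=sensors.get_obs(); img,d=imaging.read_camera(name); c=imaging.camera_info(name)
    K=np.array(c['mtx']); v,u=np.indices(d.shape)
    P=np.stack([(u-K[0,2])/K[0,0]*d,(v-K[1,2])/K[1,1]*d,d],-1)
    if 'R' in c: W=(P-np.array(c['t']))@np.array(c['R'])
    else:
        T=np.array(c['tool_from_camera']); P=P@T[:3,:3].T+T[:3,3]
        W=P@R.from_quat(o['eef_rot']).as_matrix().T+o['eef_pos']
    W[d==0]=np.nan
    return img,W
E
python3 - <<'E'
from h import *
print(sensors.get_obs())
for n in ('scene','side'):
    i,W=cloud(n); cv2.imwrite(f'pics/{n}0.png',i); np.save(n+'0.npy',W)
E
```

```text
pics
{'time_s': 0.0, 'qpos': array([ 0.26323041,  0.50181871, -0.4268345 ,  1.55145036,  0.22082991,
        1.13830962, -0.21035869]), 'joint_velocities': array([ 4.24549717e-04, -6.20160992e-04,  6.69447880e-04, -2.68115241e-04,
        4.55507864e-05,  8.77223078e-04,  3.39579995e-04]), 'joint_efforts': array([ 1.57038257e-04, -5.69523740e+01, -5.81651285e+00, -2.80938792e+01,
        1.07328620e-02,  1.20940185e-02,  1.30241034e-05]), 'eef_pos': array([ 6.49344193e-01, -4.90099813e-05,  2.49281268e-01]), 'eef_rot': array([ 7.07100671e-01,  7.07112241e-01, -6.60355279e-04, -6.95663891e-04]), 'contact_force': array([-0.11713859, -0.5954325 , -0.00246179]), 'torque': array([-0.08386048, -0.0250878 , -0.03987628]), 'grip_force': 0.0, 'gripper_width': 0.08523445782054816}
```

View pics/scene0.png

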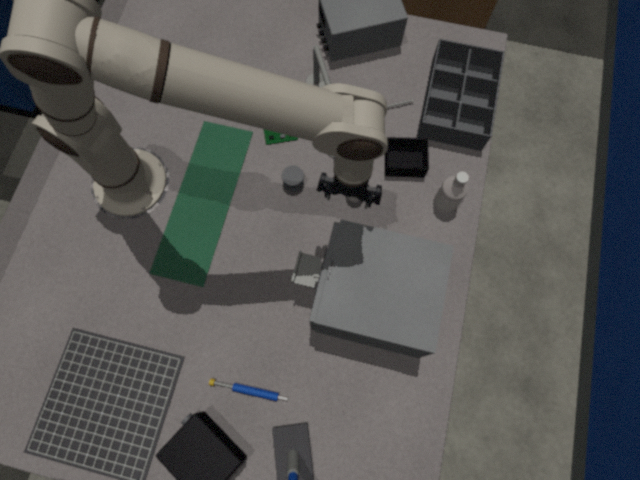

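View pics/side0.png

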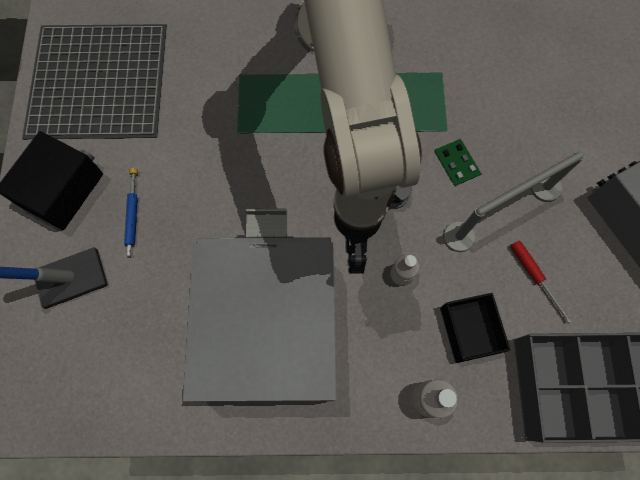

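The side view shows the cabinet top at (187–335, 237–402), with its thumb plate at (265,222). The stand bar runs from (478,212) to (575,157). Bottles are at (405,268) and (437,398), the board at (457,162), the spool at (398,195) and the pump at (131,215).

Run:
```python
from h import *
for n in ('scene','side'):
    W=np.load(n+'0.npy'); z=W[...,2]; x=W[...,0]; y=W[...,1]
    # cabinet top
    m=(abs(z-0.2)<0.006)&(x>0.3)&(x<1.2)&(abs(y)<0.5)
    k,lab,st,ce=cv2.connectedComponentsWithStats(m.astype(np.uint8))
    j=1+np.argmax(st[1:,4]); p=W[lab==j]
    r=cv2.minAreaRect(p[:,:2].astype(np.float32)); print(n,'top',r,np.median(p[:,2])); print(cv2.boxPoints(r).round(4).tolist())
S=np.load('side0.npy')
print('plate area');
for v in range(204,246,3): print(v,[S[v,u].round(3).tolist() for u in (252,266,280)])
m=(S[...,2]>0.150)&(S[...,2]<0.19); mm=np.zeros_like(m); mm[140:240,445:600]=1
p=S[m&mm]; print('bar',len(p)); 
t=p[p[:,2]>0.165]; c=t.mean(0); U,s,V=np.linalg.svd(t[:,:2]-c[:2],full_matrices=False); a=(t[:,:2]-c[:2])@V[0]; print(c,V[0],np.percentile(a,[0,1,99,100]),t[:,2].max())
# posts feet etc
for u,v in ((405,262),(398,195),(457,162),(437,398)): print(u,v,S[v,u])
i=cv2.imread('pics/side0.png')[190:260,170:350]; cv2.imwrite('pics/crop1.png',cv2.resize(i,None,fx=4.4,fy=4.4,interpolation=cv2.INTER_CUBIC))
```

```text
scene top ((0.7793771028518677, -0.16179011762142181), (0.26164016127586365, 0.2801304757595062), 89.81690216064453) 0.20050494592403292
[[0.6388999819755554, -0.2921999990940094], [0.9190000295639038, -0.2930999994277954], [0.9199000000953674, -0.03139999881386757], [0.6396999955177307, -0.030500000342726707]]
side top ((0.7809215784072876, -0.164571151137352), (0.2607652544975281, 0.2811345160007477), 89.76648712158203) 0.19937565268991506
[[0.6398000121116638, -0.29440000653266907], [0.9210000038146973, -0.2955000102519989], [0.921999990940094, -0.03480000048875809], [0.6409000158309937, -0.03359999880194664]]
plate area
204 [[0.491, -0.209, -0.001], [0.492, -0.177, 0.001], [nan, nan, nan]]
207 [[0.497, -0.209, -0.003], [0.498, -0.177, -0.001], [0.498, -0.145, -0.003]]
210 [[0.564, -0.189, 0.161], [0.563, -0.162, 0.158], [0.563, -0.134, 0.156]]
213 [[0.565, -0.191, 0.147], [0.564, -0.163, 0.143], [0.565, -0.135, 0.145]]
216 [[0.569, -0.191, 0.14], [0.571, -0.163, 0.144], [0.569, -0.135, 0.138]]
219 [[0.577, -0.191, 0.144], [0.576, -0.163, 0.142], [0.576, -0.135, 0.14]]
222 [[0.582
[... 203 characters left out ...]
.135, 0.141]]
231 [[0.601, -0.19, 0.143], [0.601, -0.163, 0.141], [nan, nan, nan]]
234 [[0.608, -0.19, 0.144], [0.612, -0.161, 0.155], [0.608, -0.135, 0.142]]
237 [[0.624, -0.186, 0.178], [0.624, -0.159, 0.176], [0.626, -0.132, 0.181]]
240 [[0.632, -0.185, 0.183], [0.633, -0.158, 0.186], [0.633, -0.132, 0.183]]
243 [[0.644, -0.183, 0.202], [0.642, -0.157, 0.198], [0.643, -0.131, 0.199]]
bar 1067
[0.52018896 0.35398255 0.17549861] [ 0.48422848 -0.87494158] [-0.1367652  -0.13042416  0.12203561  0.12417792] 0.1820624914796643
405 262 [0.66154899 0.11179331 0.11867404]
398 195 [0.4926695  0.11705149 0.05057515]
457 162 [0.3948715  0.26588995 0.0061869 ]
437 398 [0.92067232 0.14399959 0.17195624]
```

View pics/crop1.png

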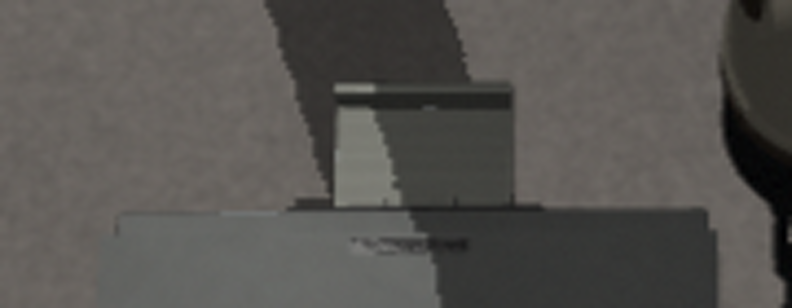

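The cabinet is at (0.780, -0.163) with yaw about 0. The plate is at z≈0.142 and x 0.569–0.615, with the lip at x≈0.566. The bar's middle is at about (0.52, 0.354), along (0.484, -0.875). Next I'll put the shut fingers over the plate.

Emit:
move_arm(
  increments=[
    {"tx": -0.7,"ty": -0.5,"claw": -1},
    {"tx": -1.5,"ty": -1.0,"claw": -1},
    {"tx": -2.5,"ty": -1.6,"claw": -1},
    {"tx": -3.5,"ty": -2.0,"claw": -1},
    {"tx": -4.5,"ty": -2.0,"claw": -1},
    {"tx": -5.1,"ty": -2.0,"claw": -1},
    {"tx": -5.43,"ty": -2.0,"claw": -1},
    {"tx": -5.43,"ty": -2.0,"tz": 0.7,"claw": -1},
    {"tx": -5.43,"ty": -2.0,"tz": 1.4,"claw": -1},
    {"tx": -5.43,"ty": -2.0,"tz": 2.0,"claw": -1},
    {"tx": -5.43,"ty": -2.0,"tz": 2.2,"claw": -1},
    {"tx": -5.43,"ty": -2.0,"tz": 2.2,"claw": -1},
    {"tx": -5.43,"ty": -2.0,"tz": 2.2,"claw": -1},
  ],
)

```text
validation failed for argument at $.in...
```

Run:
```python
from h import *
o=sensors.get_obs(); print(o['eef_pos'],o['contact_force'],o['qpos'],bot.tcp_to_tips)
i,W=cloud('side'); j=i[170:290,160:320]; cv2.imwrite('pics/s1.png',cv2.resize(j,None,fx=4.5,fy=4.5,interpolation=cv2.INTER_CUBIC))
```

```text
[ 6.49378009e-01 -5.49819810e-05  2.49335211e-01] [-0.1223433   0.53286123 -0.53402023] [ 0.26321217  0.50177291 -0.42681582  1.55138579  0.22083795  1.13832757
 -0.21031514] 0.019
```

View pics/s1.png

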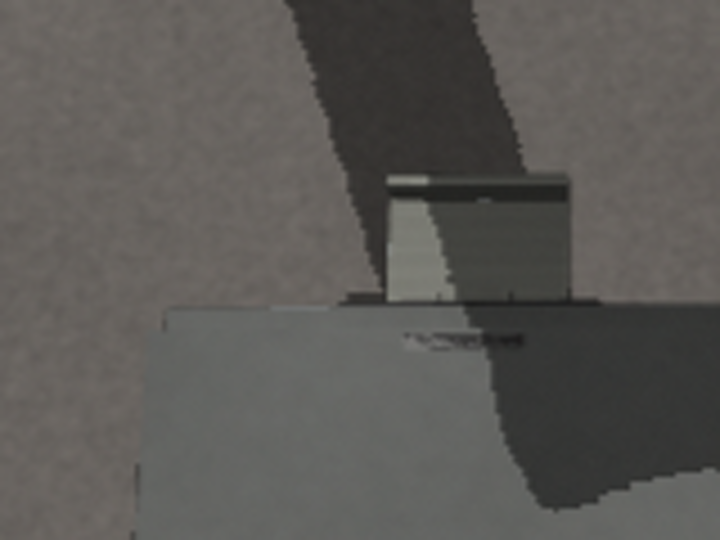

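The move was refused, and the picture shows the plate unchanged with the arm still at its start. I'll resend with every key given.

Emit:
move_arm(
  increments=[
    {"tx": -0.7,"ty": -0.5,"tz": 0,"wx": 0,"wy": 0,"wz": 0,"claw": -1},
    {"tx": -1.0,"ty": -1.0,"tz": 0,"wx": 0,"wy": 0,"wz": 0,"claw": -1},
  ],
)

```text
time_s: 0.35
eef_pos: [0.6195, -0.0316, 0.2495]
eef_rot: [0.707, 0.707, -0.001, -0.0]
contact_force: [-0.0, -0.9, -0.2]
gripper_width: 0.0591
grip_force: 0.0
```

Emit:
move_arm(
  increments=[
    {"tx": -1.0,"ty": -0.5,"tz": 0,"wx": 0,"wy": 0,"wz": 0,"claw": -1},
    {"tx": -2.0,"ty": -1.0,"tz": 0,"wx": 0,"wy": 0,"wz": 0,"claw": -1},
    {"tx": -3.0,"ty": -1.0,"tz": 0,"wx": 0,"wy": 0,"wz": 0,"claw": -1},
    {"tx": -4.0,"ty": -1.0,"tz": 0.2,"wx": 0,"wy": 0,"wz": 0,"claw": -1},
    {"tx": -4.43,"ty": -1.0,"tz": 0.8,"wx": 0,"wy": 0,"wz": 0,"claw": -1},
    {"tx": -4.43,"ty": -1.0,"tz": 1.5,"wx": 0,"wy": 0,"wz": 0,"claw": -1},
    {"tx": -4.43,"ty": -1.0,"tz": 2.1,"wx": 0,"wy": 0,"wz": 0,"claw": -1},
    {"tx": -4.43,"ty": -1.0,"tz": 2.3,"wx": 0,"wy": 0,"wz": 0,"claw": -1},
    {"tx": -4.43,"ty": -1.0,"tz": 2.3,"wx": 0,"wy": 0,"wz": 0,"claw": -1},
    {"tx": -4.43,"ty": -1.0,"tz": 2.3,"wx": 0,"wy": 0,"wz": 0,"claw": -1},
    {"tx": -4.43,"ty": -1.0,"tz": 2.3,"wx": 0,"wy": 0,"wz": 0,"claw": -1},
  ],
)

```text
time_s: 1.45
eef_pos: [0.5908, -0.1628, 0.1825]
eef_rot: [0.707, 0.707, 0.0, 0.001]
contact_force: [-0.2, 0.3, 0.7]
gripper_width: -0.0001
grip_force: 0.0
```

Run:
```python
from h import *
o=sensors.get_obs(); print(o['eef_pos'],o['contact_force'],o['qpos'])
i,W=cloud('side'); j=i[170:290,160:320]; cv2.imwrite('pics/s2.png',cv2.resize(j,None,fx=4.5,fy=4.5,interpolation=cv2.INTER_CUBIC))
```

```text
[ 0.59081928 -0.16281345  0.1824978 ] [-0.20638079  0.32276603  0.71859764] [ 0.50744027  0.49893419 -0.37494146  1.71248431  0.21446972  0.96872487
  0.0526663 ]
```

View pics/s2.png

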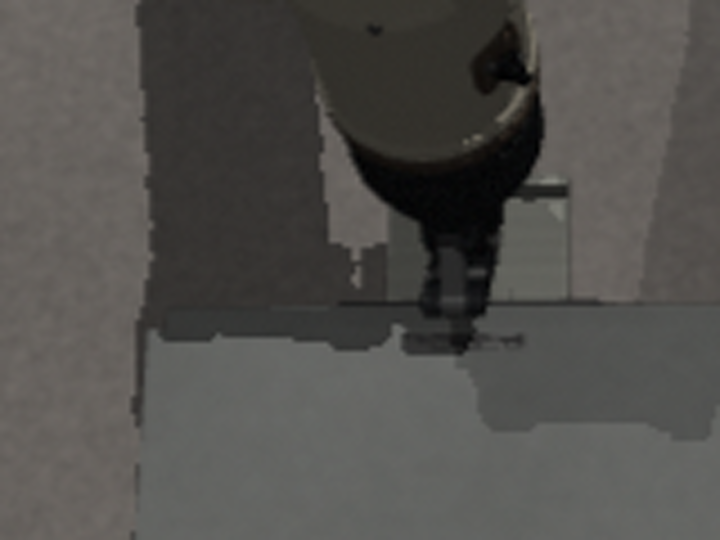

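The shut fingers stand over the plate (tip at crop ~(462,345), raised above it, so shifted by parallax), centred in y. Now I'll feel downward.

Emit:
move_arm(
  increments=[
    {"tx": 0,"ty": 0,"tz": 0.2,"wx": 0,"wy": 0,"wz": 0,"claw": -1},
    {"tx": 0,"ty": 0,"tz": 0.4,"wx": 0,"wy": 0,"wz": 0,"claw": -1},
    {"tx": 0,"ty": 0,"tz": 0.6,"wx": 0,"wy": 0,"wz": 0,"claw": -1},
    {"tx": 0,"ty": 0,"tz": 0.65,"wx": 0,"wy": 0,"wz": 0,"claw": -1},
    {"tx": 0,"ty": 0,"tz": 0.7,"wx": 0,"wy": 0,"wz": 0,"claw": -1},
    {"tx": 0,"ty": 0,"tz": 0.7,"wx": 0,"wy": 0,"wz": 0,"claw": -1},
  ],
)

```text
time_s: 2.1
eef_pos: [0.5896, -0.1628, 0.1601]
eef_rot: [0.707, 0.707, -0.0, -0.0]
contact_force: [-1.6, -0.0, 2.5]
gripper_width: -0.0002
grip_force: 1.2
```

Emit:
move_arm(
  increments=[
    {"tx": 0,"ty": 0,"tz": 0.05,"wx": 0,"wy": 0,"wz": 0,"claw": -1},
    {"tx": 0,"ty": 0,"tz": 0.1,"wx": 0,"wy": 0,"wz": 0,"claw": -1},
    {"tx": 0,"ty": 0,"tz": 0.1,"wx": 0,"wy": 0,"wz": 0,"claw": -1},
  ],
)

```text
time_s: 2.4
eef_pos: [0.5901, -0.1629, 0.1574]
eef_rot: [0.707, 0.707, 0.0, 0.0]
contact_force: [-1.9, 0.5, 3.1]
gripper_width: 0.0
grip_force: 1.7
```

Emit:
move_arm(
  increments=[
    {"tx": 0,"ty": 0,"tz": 0.05,"wx": 0,"wy": 0,"wz": 0,"claw": -1},
    {"tx": 0,"ty": 0,"tz": 0.1,"wx": 0,"wy": 0,"wz": 0,"claw": -1},
    {"tx": 0,"ty": 0,"tz": 0.1,"wx": 0,"wy": 0,"wz": 0,"claw": -1},
  ],
)

```text
time_s: 2.7
eef_pos: [0.5901, -0.1629, 0.1543]
eef_rot: [0.707, 0.707, 0.0, 0.0]
contact_force: [-2.4, 0.1, 3.8]
gripper_width: -0.0002
grip_force: 2.3
```

Emit:
move_arm(
  increments=[
    {"tx": 0,"ty": 0,"tz": 0.05,"wx": 0,"wy": 0,"wz": 0,"claw": -1},
    {"tx": 0,"ty": 0,"tz": 0.1,"wx": 0,"wy": 0,"wz": 0,"claw": -1},
    {"tx": 0,"ty": 0,"tz": 0.15,"wx": 0,"wy": 0,"wz": 0,"claw": -1},
    {"tx": 0,"ty": 0,"tz": 0.2,"wx": 0,"wy": 0,"wz": 0,"claw": -1},
    {"tx": 0,"ty": 0,"tz": 0.2,"wx": 0,"wy": 0,"wz": 0,"claw": -1},
  ],
)

```text
time_s: 3.2
eef_pos: [0.5901, -0.1629, 0.149]
eef_rot: [0.707, 0.707, 0.0, 0.0]
contact_force: [-3.7, 1.0, 9.4]
gripper_width: -0.0003
grip_force: 3.3
```

Emit:
move_arm(
  increments=[
    {"tx": 0,"ty": 0,"tz": -0.04,"wx": 0,"wy": 0,"wz": 0,"claw": -1},
    {"tx": 0,"ty": -0.07,"tz": -0.04,"wx": 0,"wy": 0,"wz": 0,"claw": -1},
    {"tx": 0,"ty": -0.14,"tz": -0.04,"wx": 0,"wy": 0,"wz": 0,"claw": -1},
    {"tx": 0,"ty": -0.21,"tz": -0.04,"wx": 0,"wy": 0,"wz": 0,"claw": -1},
    {"tx": 0,"ty": -0.28,"tz": -0.04,"wx": 0,"wy": 0,"wz": 0,"claw": -1},
    {"tx": 0,"ty": -0.35,"tz": -0.04,"wx": 0,"wy": 0,"wz": 0,"claw": -1},
    {"tx": 0,"ty": -0.4,"tz": -0.04,"wx": 0,"wy": 0,"wz": 0,"claw": -1},
  ],
)

```text
time_s: 3.9
eef_pos: [0.5811, -0.1629, 0.1512]
eef_rot: [0.707, 0.707, 0.002, 0.003]
contact_force: [2.6, 1.1, 5.8]
gripper_width: -0.0
grip_force: 2.9
```

Emit:
move_arm(
  increments=[
    {"tx": 0,"ty": 0,"tz": 0.06,"wx": 0,"wy": 0,"wz": 0,"claw": -1},
    {"tx": 0,"ty": -0.05,"tz": 0.06,"wx": 0,"wy": 0,"wz": 0,"claw": -1},
    {"tx": 0,"ty": -0.1,"tz": 0.06,"wx": 0,"wy": 0,"wz": 0,"claw": -1},
    {"tx": 0,"ty": -0.15,"tz": 0.06,"wx": 0,"wy": 0,"wz": 0,"claw": -1},
  ],
)

```text
time_s: 4.3
eef_pos: [0.5769, -0.1628, 0.1495]
eef_rot: [0.707, 0.707, 0.002, 0.003]
contact_force: [3.5, 0.1, 5.9]
gripper_width: -0.0001
grip_force: 3.2
```

Emit:
move_arm(
  increments=[
    {"tx": 0,"ty": -0.1,"tz": 0.0,"wx": 0,"wy": 0,"wz": 0,"claw": -1},
    {"tx": 0,"ty": -0.2,"tz": 0.0,"wx": 0,"wy": 0,"wz": 0,"claw": -1},
    {"tx": 0,"ty": -0.3,"tz": 0.0,"wx": 0,"wy": 0,"wz": 0,"claw": -1},
    {"tx": 0,"ty": -0.4,"tz": 0.0,"wx": 0,"wy": 0,"wz": 0,"claw": -1},
  ],
)

```text
time_s: 4.7
eef_pos: [0.5649, -0.1628, 0.1495]
eef_rot: [0.707, 0.707, 0.002, 0.003]
contact_force: [2.8, 0.7, 5.8]
gripper_width: 0.0004
grip_force: 3.2
```

Run:
```python
from h import *
o=sensors.get_obs(); print(o['eef_pos'],o['contact_force'])
i,W=cloud('side'); 
for v in range(205,245,3): print(v,W[v,[200,252,280,320]].round(3).tolist())
```

```text
[ 0.56492308 -0.16284565  0.1495223 ] [2.7653055  0.70202402 5.7655286 ]
205 [[0.493, -0.327, 0.002], [0.6, -0.174, 0.286], [0.542, -0.136, 0.13], [0.495, -0.054, 0.0]]
208 [[0.499, -0.327, -0.002], [0.6, -0.176, 0.271], [0.55, -0.136, 0.131], [0.502, -0.054, -0.003]]
211 [[0.506, -0.327, -0.001], [0.555, -0.193, 0.13], [0.555, -0.136, 0.129], [0.51, -0.054, 0.0]]
214 [[0.514, -0.326, -0.001], [0.561, -0.192, 0.13], [0.563, -0.136, 0.134], [0.518, -0.054, 0.004]]
217 [[0.521, -0.325, 0.001], [0.568, -0.192, 0.132], [nan, nan, nan], [0.525, -0.054, 0.003]]
220 [[0.529, -0.325, 0.003], [0.574, -0.192, 0.129], [0.575, -0.136, 0.13], [0.531, -0.054, -0.0]]
223 [[0.536, -0.325, 0.001], [0.581, -0.192, 0.131], [0.581, -0.136, 0.129], [0.538, -0.054, -0.001]]
226 [[0.604, -0.284, 0.185], [0.605, -0.185, 0.186], [0.606, -0.132, 0.186], [0.606, -0.056, 0.183]]
229 [[0.609, -0.284, 0.183], [0.612, -0.185, 0.188], [0.61, -0.132, 0.181], [0.611, -0.056, 0.181]]
232 [[0.615, -0.284, 0.182], [0.616, -0.185, 0.182], [0.616, -0.132, 0.181], [0.617, -0.056, 0.182]]
235 [[0.616, -0.287, 0.168], [0.617, -0.187, 0.167], [0.617, -0.133, 0.164], [0.616, -0.056, 0.16]]
238 [[0.571, -0.323, -0.001], [0.616, -0.19, 0.145], [0.616, -0.135, 0.143], [0.617, -0.056, 0.142]]
241 [[0.576, -0.324, -0.005], [0.617, -0.192, 0.125], [0.616, -0.136, 0.121], [0.616, -0.056, 0.119]]
244 [[0.644, -0.279, 0.199], [0.645, -0.183, 0.201], [0.645, -0.131, 0.199], [0.646, -0.057, 0.198]]
```

The drawer is about 24 mm out and sliding freely. Next I'll draw it smoothly to near its end.

Emit:
move_arm(
  increments=[
    {"tx": 0,"ty": -0.15,"tz": 0,"wx": 0,"wy": 0,"wz": 0,"claw": -1},
    {"tx": 0,"ty": -0.35,"tz": 0,"wx": 0,"wy": 0,"wz": 0,"claw": -1},
    {"tx": 0,"ty": -0.6,"tz": 0,"wx": 0,"wy": 0,"wz": 0,"claw": -1},
    {"tx": 0,"ty": -0.9,"tz": 0,"wx": 0,"wy": 0,"wz": 0,"claw": -1},
    {"tx": 0,"ty": -1.2,"tz": 0,"wx": 0,"wy": 0,"wz": 0,"claw": -1},
    {"tx": 0,"ty": -1.5,"tz": 0,"wx": 0,"wy": 0,"wz": 0,"claw": -1},
    {"tx": 0,"ty": -1.8,"tz": 0,"wx": 0,"wy": 0,"wz": 0,"claw": -1},
    {"tx": 0,"ty": -2.1,"tz": 0,"wx": 0,"wy": 0,"wz": 0,"claw": -1},
    {"tx": 0,"ty": -2.4,"tz": 0,"wx": 0,"wy": 0,"wz": 0,"claw": -1},
    {"tx": 0,"ty": -2.7,"tz": 0,"wx": 0,"wy": 0,"wz": 0,"claw": -1},
    {"tx": 0,"ty": -3.0,"tz": 0,"wx": 0,"wy": 0,"wz": 0,"claw": -1},
    {"tx": 0,"ty": -3.3,"tz": 0,"wx": 0,"wy": 0,"wz": 0,"claw": -1},
    {"tx": 0,"ty": -3.6,"tz": 0,"wx": 0,"wy": 0,"wz": 0,"claw": -1},
    {"tx": 0,"ty": -3.9,"tz": 0,"wx": 0,"wy": 0,"wz": 0,"claw": -1},
    {"tx": 0,"ty": -4.15,"tz": 0,"wx": 0,"wy": 0,"wz": 0,"claw": -1},
    {"tx": 0,"ty": -4.35,"tz": 0,"wx": 0,"wy": 0,"wz": 0,"claw": -1},
    {"tx": 0,"ty": -4.5,"tz": 0,"wx": 0,"wy": 0,"wz": 0,"claw": -1},
    {"tx": 0,"ty": -4.6,"tz": 0,"wx": 0,"wy": 0,"wz": 0,"claw": -1},
    {"tx": 0,"ty": -4.7,"tz": 0,"wx": 0,"wy": 0,"wz": 0,"claw": -1},
  ],
)

```text
time_s: 6.65
eef_pos: [0.4238, -0.1626, 0.1491]
eef_rot: [0.707, 0.707, 0.002, 0.003]
contact_force: [4.2, 2.5, 7.7]
gripper_width: 0.0001
grip_force: 3.3
```

Run:
```python
from h import *
o=sensors.get_obs(); print(o['eef_pos'],o['contact_force'],o['qpos'])
i,W=cloud('side'); 
for v in range(146,200,3): print(v,W[v,[200,300,320]].round(3).tolist())
```

```text
[ 0.42382549 -0.16255922  0.14910884] [4.16040134 2.47096356 7.66046732] [ 0.6566782   0.2870475  -0.39583842  2.12137385  0.15848312  0.75378257
  0.16129431]
146 [[0.343, -0.335, -0.001], [0.346, -0.099, -0.002], [0.348, -0.052, 0.003]]
149 [[nan, nan, nan], [0.353, -0.099, -0.002], [0.353, -0.052, -0.004]]
152 [[nan, nan, nan], [0.363, -0.099, 0.002], [0.363, -0.052, 0.001]]
155 [[0.367, -0.334, -0.001], [0.371, -0.099, 0.002], [0.37, -0.052, -0.001]]
158 [[0.376, -0.333, 0.003], [0.465, -0.094, 0.185], [0.465, -0.054, 0.184]]
161 [[0.382, -0.333, -0.002], [0.471, -0.094, 0.185], [0.47, -0.055, 0.183]]
164 [[0.388, -0.334, -0.005], [0.478, -0.094, 0.186], [0.477, -0.055, 0.182]]
167 [[0.397, -0.332, -0.001], [0.475, -0.095, 0.164], [0.476, -0.054, 0.166]]
170 [[0.406, -0.331, 0.001], [0.476, -0.095, 0.153], [0.476, -0.054, 0.151]]
173 [[0.413, -0.331, -0.001], [0.478, -0.095, 0.142], [0.476, -0.054, 0.137]]
176 [[0.419, -0.332, -0.003], [0.476, -0.096, 0.122], [0.477, -0.054, 0.124]]
179 [[0.428, -0.331, -0.001], [0.478, -0.096, 0.111], [0.476, -0.054, 0.106]]
182 [[0.435, -0.33, -0.002], [0.477, -0.097, 0.092], [0.476, -0.054, 0.088]]
185 [[0.442, -0.33, -0.003], [0.475, -0.097, 0.072], [0.48, -0.054, 0.082]]
188 [[0.45, -0.329, -0.001], [0.475, -0.098, 0.054], [0.489, -0.054, 0.087]]
191 [[0.458, -0.329, 0.001], [0.477, -0.098, 0.041], [0.491, -0.054, 0.075]]
194 [[0.465, -0.329, -0.0], [0.476, -0.099, 0.022], [0.496, -0.054, 0.071]]
197 [[0.472, -0.329, -0.002], [0.483, -0.099, 0.021], [0.502, -0.054, 0.067]]
```

Emit:
move_arm(
  increments=[
    {"tx": 0,"ty": -0.1,"tz": 0,"wx": 0,"wy": 0,"wz": 0,"claw": -1},
    {"tx": 0,"ty": -0.2,"tz": 0,"wx": 0,"wy": 0,"wz": 0,"claw": -1},
    {"tx": 0,"ty": -0.3,"tz": 0,"wx": 0,"wy": 0,"wz": 0,"claw": -1},
    {"tx": 0,"ty": -0.37,"tz": 0,"wx": 0,"wy": 0,"wz": 0,"claw": -1},
    {"tx": 0,"ty": -0.41,"tz": 0,"wx": 0,"wy": 0,"wz": 0,"claw": -1},
  ],
)

```text
time_s: 7.2
eef_pos: [0.4113, -0.1625, 0.149]
eef_rot: [0.707, 0.707, 0.002, 0.002]
contact_force: [3.6, 2.5, 6.7]
gripper_width: 0.0001
grip_force: 3.3
```

Emit:
move_arm(
  increments=[
    {"tx": 0,"ty": -0.07,"tz": 0,"wx": 0,"wy": 0,"wz": 0,"claw": -1},
    {"tx": 0,"ty": -0.07,"tz": 0,"wx": 0,"wy": 0,"wz": 0,"claw": -1},
    {"tx": 0,"ty": 0.05,"tz": -0.1,"wx": 0,"wy": 0,"wz": 0,"claw": -1},
    {"tx": 0,"ty": 0.1,"tz": -0.5,"wx": 0,"wy": 0,"wz": 0,"claw": -1},
    {"tx": 0,"ty": 0.1,"tz": -1.3,"wx": 0,"wy": 0,"wz": 0,"claw": -1},
    {"tx": 0,"ty": 0.1,"tz": -2.3,"wx": 0,"wy": 0,"wz": 0,"claw": -1},
    {"tx": 0,"ty": 0.1,"tz": -3.3,"wx": 0,"wy": 0,"wz": 0,"claw": -1},
    {"tx": 0,"ty": 0.1,"tz": -4.3,"wx": 0,"wy": 0,"wz": 0,"claw": 0.5},
    {"tx": 0,"ty": 1.0,"tz": -5.0,"wx": 0,"wy": 0,"wz": 0,"claw": 0.5},
    {"tx": 0,"ty": 2.0,"tz": -5.0,"wx": 0,"wy": 0,"wz": 0,"claw": 0.5},
    {"tx": 0,"ty": 3.0,"tz": -5.0,"wx": 0,"wy": 0,"wz": 0,"claw": 0.5},
    {"tx": 0,"ty": 4.0,"tz": -5.0,"wx": 0,"wy": 0,"wz": 0,"claw": 0.5},
    {"tx": 0,"ty": 4.6,"tz": -5.0,"wx": 0,"wy": 0,"wz": 0,"claw": 0.5},
    {"tx": 0,"ty": 4.6,"tz": -5.0,"wx": 0,"wy": 0,"wz": 0,"claw": 0.5},
    {"tx": 0,"ty": 4.6,"tz": -5.0,"wx": 0,"wy": 0,"wz": 0,"claw": 0.5},
  ],
)

```text
time_s: 8.7
eef_pos: [0.5458, -0.1627, 0.2974]
eef_rot: [0.707, 0.707, -0.0, -0.001]
contact_force: [-0.7, 0.5, 0.3]
gripper_width: 0.0641
grip_force: 0.0
```

Run:
```python
from h import *
o=sensors.get_obs(); print(o['eef_pos'],o['eef_rot'],o['contact_force'])
i,W=cloud('wrist'); cv2.imwrite('pics/w1.png',i); np.save('w1.npy',W)
s,S=cloud('side'); np.save('s3.npy',S)
for n,W in(('w',W),('s',S)):
    m=(abs(W[...,2]-0.15)<0.008)&(W[...,0]>0.5)&(W[...,0]<0.62)&(abs(W[...,1]+.163)<0.1)
    p=W[m][:,:]; print(n,len(p)); 
    if len(p)>20: print(cv2.minAreaRect(p[:,:2].astype(np.float32)),np.median(p[:,2]),p[:,:2].mean(0))
    q=(abs(W[...,2]-0.184)<0.006)&(W[...,0]<0.6)&(abs(W[...,1]+.163)<0.13); print('panel top x',np.percentile(W[q][:,0],[2,50,98]))
```

```text
[ 0.54579146 -0.1626959   0.2974141 ] [ 7.06951719e-01  7.07261622e-01 -9.08305647e-05 -5.07064531e-04] [-0.69498119  0.53555142  0.30527373]
w 3459
((0.5470457077026367, -0.17648407816886902), (0.07364039123058319, 0.025988027453422546), 82.11432647705078) 0.1502438686853814 [ 0.54715117 -0.17433576]
panel top x [0.44487793 0.45626931 0.47884443]
s 451
((0.5477389693260193, -0.1764228343963623), (0.07492449134588242, 0.027631066739559174), 83.90121459960938) 0.14906350237348615 [ 0.54956385 -0.17519322]
panel top x [0.44795341 0.45673972 0.47390898]
```

View pics/w1.png

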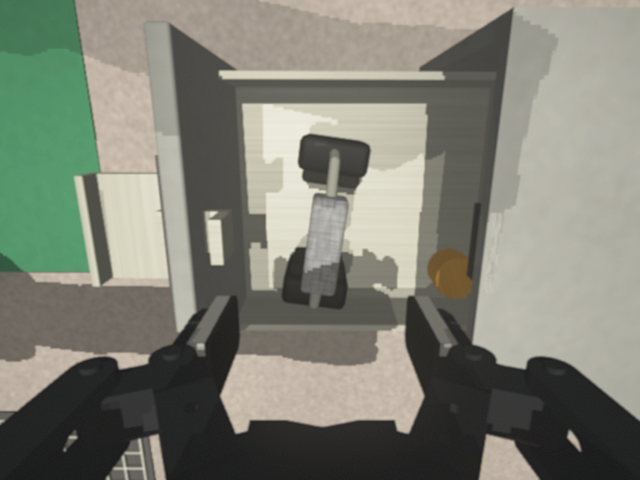

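The wrist view shows the block running from (335,195) to (318,295), with cups at both ends. The drawer is fully out at 180 mm. The block's centre is at (0.547, -0.1765), turned about -7.5°. There is also an orange item in the drawer corner at (450,272), clear of the fingers.

Emit:
move_arm(
  increments=[
    {"tx": -0.25,"ty": 0.04,"tz": 0,"wx": 0,"wy": 0,"wz": 0.5,"claw": 0.5},
    {"tx": -0.46,"ty": 0.04,"tz": 0.3,"wx": 0,"wy": 0,"wz": 0.92,"claw": 0.5},
    {"tx": -0.46,"ty": 0.04,"tz": 1.2,"wx": 0,"wy": 0,"wz": 0.92,"claw": 0.5},
    {"tx": -0.46,"ty": 0.04,"tz": 2.2,"wx": 0,"wy": 0,"wz": 0.92,"claw": 0.5},
    {"tx": -0.46,"ty": 0.04,"tz": 3.2,"wx": 0,"wy": 0,"wz": 0.92,"claw": 0.5},
    {"tx": -0.46,"ty": 0.04,"tz": 4.0,"wx": 0,"wy": 0,"wz": 0.92,"claw": 0.5},
    {"tx": -0.46,"ty": 0.04,"tz": 4.6,"wx": 0,"wy": 0,"wz": 0.92,"claw": 0.5},
    {"tx": -0.46,"ty": 0.04,"tz": 5.0,"wx": 0,"wy": 0,"wz": 0.92,"claw": 0.5},
    {"tx": -0.46,"ty": 0.04,"tz": 5.0,"wx": 0,"wy": 0,"wz": 0.92,"claw": 0.5},
    {"tx": -0.46,"ty": 0.04,"tz": 5.0,"wx": 0,"wy": 0,"wz": 0.92,"claw": 0.5},
  ],
)

```text
time_s: 9.8
eef_pos: [0.5476, -0.1769, 0.1485]
eef_rot: [0.751, 0.66, 0.0, 0.0]
contact_force: [0.0, 0.6, 1.2]
gripper_width: 0.0642
grip_force: 0.0
```

Emit:
move_arm(
  increments=[
    {"tx": 0,"ty": 0,"tz": 0,"wx": 0,"wy": 0,"wz": 0,"claw": -0.2},
    {"tx": 0,"ty": 0,"tz": 0,"wx": 0,"wy": 0,"wz": 0,"claw": -0.3},
    {"tx": 0,"ty": 0,"tz": 0,"wx": 0,"wy": 0,"wz": 0,"claw": -0.4},
    {"tx": 0,"ty": 0,"tz": 0,"wx": 0,"wy": 0,"wz": 0,"claw": -0.5},
    {"tx": 0,"ty": 0,"tz": 0,"wx": 0,"wy": 0,"wz": 0,"claw": -0.8},
    {"tx": 0,"ty": 0,"tz": 0,"wx": 0,"wy": 0,"wz": 0,"claw": -1},
    {"tx": 0,"ty": 0,"tz": 0,"wx": 0,"wy": 0,"wz": 0,"claw": -1},
    {"tx": 0,"ty": 0,"tz": 0,"wx": 0,"wy": 0,"wz": 0,"claw": -1},
  ],
  newtons=45,
)

```text
time_s: 10.6
eef_pos: [0.5478, -0.1769, 0.1487]
eef_rot: [0.751, 0.66, 0.0, 0.001]
contact_force: [-2.6, 0.0, 5.8]
gripper_width: 0.0248
grip_force: 45.2
```

Emit:
move_arm(
  increments=[
    {"tx": 0,"ty": 0,"tz": -0.1,"wx": 0,"wy": 0,"wz": 0,"claw": -1},
    {"tx": 0,"ty": 0,"tz": -0.4,"wx": 0,"wy": 0,"wz": 0,"claw": -1},
    {"tx": 0,"ty": 0,"tz": -0.8,"wx": 0,"wy": 0,"wz": 0,"claw": -1},
    {"tx": 0,"ty": 0,"tz": -1.3,"wx": 0,"wy": 0,"wz": 0,"claw": -1},
    {"tx": 0,"ty": 0,"tz": -2.0,"wx": 0,"wy": 0,"wz": 0,"claw": -1},
    {"tx": 0,"ty": 0,"tz": -2.7,"wx": 0,"wy": 0,"wz": 0,"claw": -1},
    {"tx": 0,"ty": 0,"tz": -3.4,"wx": 0,"wy": 0,"wz": 0,"claw": -1},
    {"tx": 0,"ty": 0,"tz": -4.1,"wx": 0,"wy": 0,"wz": 0,"claw": -1},
    {"tx": 0,"ty": 0,"tz": -4.8,"wx": 0,"wy": 0,"wz": 0,"claw": -1},
    {"tx": 0,"ty": 0,"tz": -5.5,"wx": 0,"wy": 0,"wz": 0,"claw": -1},
    {"tx": 0,"ty": 0,"tz": -6.2,"wx": 0,"wy": 0,"wz": 0,"claw": -1},
    {"tx": 0,"ty": 0,"tz": -6.8,"wx": 0,"wy": 0,"wz": 0,"claw": -1},
    {"tx": 0,"ty": 0,"tz": -7.0,"wx": 0,"wy": 0,"wz": 0,"claw": -1},
    {"tx": 0,"ty": 0,"tz": -7.0,"wx": 0,"wy": 0,"wz": 0,"claw": -1},
  ],
)

```text
time_s: 12.0
eef_pos: [0.5479, -0.1766, 0.3593]
eef_rot: [0.751, 0.66, 0.001, 0.001]
contact_force: [0.9, 0.3, -2.5]
gripper_width: 0.0252
grip_force: 44.5
```

Run:
```python
from h import *
o=sensors.get_obs(); print(o['eef_pos'],o['eef_rot'],o['contact_force'],o['qpos'])
i,W=cloud('wrist'); s,S=cloud('side')
cv2.imwrite('pics/w2.png',np.hstack([cv2.resize(i,(400,300)),cv2.resize(s,(400,300))]))
print('panel', [S[v,[200,310]].round(3).tolist() for v in range(140,160,4)])
# bar, finer, fit from side: points near top of bar in window
m=(S[...,2]>0.165)&(S[...,2]<0.19); k=np.zeros_like(m); k[140:240,445:600]=1; t=S[m&k]
a=(t[:,:2]-[.52,.354])@[.484,-.875]
r=cv2.minAreaRect(t[:,:2].astype(np.float32)); print('bar rect',r,t[:,2].max())
mid=abs(a)<.09; t=t[mid]; c=np.median(t,0); V=np.linalg.svd(t[:,:2]-t[:,:2].mean(0),full_matrices=False)[2]
print(t.mean(0),V[0])
hi=t[t[:,2]>0.1755]; print('crest',hi.mean(0))
# post feet
f=S[200:260,430:490].reshape(-1,3); 
T=np.array(imaging.camera_info('side')['R']); print('side cam pos',-T.T@np.array(imaging.camera_info('side')['t']))
c2,S2=cloud('scene'); m=(S2[...,2]>0.16)&(S2[...,2]<0.19)&(S2[...,0]>.4)&(S2[...,0]<.65)&(S2[...,1]>.22)&(S2[...,1]<.5)
t=S2[m]; print('scene',len(t)); 
if len(t)>20: print(cv2.minAreaRect(t[:,:2].astype(np.float32)))
```

```text
[ 0.5478715  -0.17664696  0.35933135] [7.50983706e-01 6.60319286e-01 6.47928808e-04 1.22234978e-03] [ 0.87594505  0.28076483 -2.50693236] [ 0.60541476  0.2735677  -0.42072656  1.60746854  0.11581918  1.28247308
  0.03756546]
panel [[[0.329, -0.335, 0.002], [0.328, -0.075, -0.005]], [[0.338, -0.335, -0.001], [0.34, -0.075, -0.002]], [[0.35, -0.334, 0.002], [0.353, -0.075, 0.002]], [[0.36, -0.334, 0.002], [0.451, -0.074, 0.184]], [[0.37, -0.333, 0.001], [0.459, -0.074, 0.181]]]
bar rect ((0.5168439149856567, 0.35854554176330566), (0.019833490252494812, 0.2603728473186493), 29.04531478881836) 0.18233331039266493
[0.52105778 0.35229153 0.17583844] [ 0.4831807  -0.87552065]
crest [0.52026218 0.35297386 0.17756443]
side cam pos [ 0.93131719 -0.06722695  1.17579816]
scene 493
((0.5133103132247925, 0.3602234423160553), (0.019266078248620033, 0.26099246740341187), 28.94074821472168)
```

View pics/w2.png

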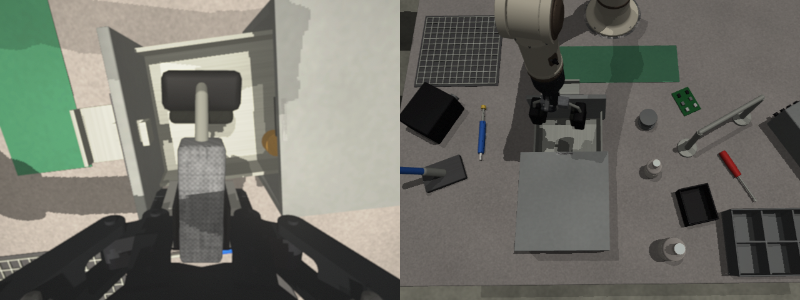

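The muffs are held level and the drawer is open. Next I'll carry them to above the bar, turning 53.7°.

Emit:
move_arm(
  increments=[
    {"tx": 0.4,"ty": -0.08,"tz": 0,"wx": 0,"wy": 0,"wz": 0.15,"claw": -1},
    {"tx": 1.1,"ty": -0.2,"tz": 0,"wx": 0,"wy": 0,"wz": 0.4,"claw": -1},
    {"tx": 2.0,"ty": -0.38,"tz": 0,"wx": 0,"wy": 0,"wz": 0.8,"claw": -1},
    {"tx": 3.0,"ty": -0.57,"tz": 0,"wx": 0,"wy": 0,"wz": 1.2,"claw": -1},
    {"tx": 4.0,"ty": -0.77,"tz": 0,"wx": 0,"wy": 0,"wz": 1.6,"claw": -1},
    {"tx": 5.0,"ty": -0.96,"tz": 0,"wx": 0,"wy": 0,"wz": 2.0,"claw": -1},
    {"tx": 6.0,"ty": -1.15,"tz": 0,"wx": 0,"wy": 0,"wz": 2.4,"claw": -1},
    {"tx": 7.0,"ty": -1.34,"tz": 0,"wx": 0,"wy": 0,"wz": 2.8,"claw": -1},
    {"tx": 8.0,"ty": -1.53,"tz": 0,"wx": 0,"wy": 0,"wz": 3.2,"claw": -1},
    {"tx": 9.0,"ty": -1.72,"tz": 0,"wx": 0,"wy": 0,"wz": 3.6,"claw": -1},
    {"tx": 10.0,"ty": -1.91,"tz": 0,"wx": 0,"wy": 0,"wz": 4.0,"claw": -1},
    {"tx": 11.0,"ty": -2.1,"tz": 0,"wx": 0,"wy": 0,"wz": 4.4,"claw": -1},
    {"tx": 12.0,"ty": -2.3,"tz": 0,"wx": 0,"wy": 0,"wz": 4.8,"claw": -1},
    {"tx": 13.0,"ty": -2.5,"tz": 0,"wx": 0,"wy": 0,"wz": 5.2,"claw": -1},
    {"tx": 14.0,"ty": -2.68,"tz": 0,"wx": 0,"wy": 0,"wz": 5.6,"claw": -1},
    {"tx": 15.0,"ty": -2.87,"tz": 0,"wx": 0,"wy": 0,"wz": 6.0,"claw": -1},
    {"tx": 16.0,"ty": -3.06,"tz": 0,"wx": 0,"wy": 0,"wz": 6.4,"claw": -1},
    {"tx": 16.9,"ty": -3.23,"tz": 0,"wx": 0,"wy": 0,"wz": 6.71,"claw": -1},
    {"tx": 17.4,"ty": -3.33,"tz": 0,"wx": 0,"wy": 0,"wz": 6.71,"claw": -1},
    {"tx": 17.56,"ty": -3.36,"tz": 0,"wx": 0,"wy": 0,"wz": 6.71,"claw": -1},
  ],
)

```text
time_s: 14.15
eef_pos: [0.5137, 0.3604, 0.3566]
eef_rot: [0.968, 0.252, -0.001, -0.0]
contact_force: [-0.6, -0.1, -2.9]
gripper_width: 0.0251
grip_force: 44.5
```

Run:
```python
from h import *
o=sensors.get_obs(); q=R.from_quat(o['eef_rot']); print(o['eef_pos'],q.as_matrix().round(4).tolist(),o['contact_force'],o['qpos'].round(2),o['grip_force'])
i,W=cloud('wrist'); s,S=cloud('side')
cv2.imwrite('pics/w3.png',np.hstack([cv2.resize(i,(400,300)),cv2.resize(s[100:340,320:640],(400,300))]))
m=(abs(W[...,2]-.17)<.012); t=W[m]; t=t[np.hypot(*(t[:,:2]-[.516,.359]).T)<.16]; print(len(t))
if len(t)>30: print('wrist bar',cv2.minAreaRect(t[:,:2].astype(np.float32)),t.mean(0),np.linalg.svd(t[:,:2]-t[:,:2].mean(0),full_matrices=False)[2][0])
```

```text
[0.51367174 0.36043925 0.35657917] [[0.8729, 0.488, -0.0021], [0.488, -0.8729, -0.0001], [-0.0019, -0.001, -1.0]] [-0.62977417 -0.13053768 -2.90254226] [-0.24  0.4  -0.56  1.47  0.22  1.33 -1.88] 44.51643347740173
5723
wrist bar ((0.5158420205116272, 0.3590031862258911), (0.01985793747007847, 0.259953111410141), 29.082744598388672) [0.51772879 0.35862286 0.1762249 ] [ 0.48557672 -0.87419406]
```

View pics/w3.png

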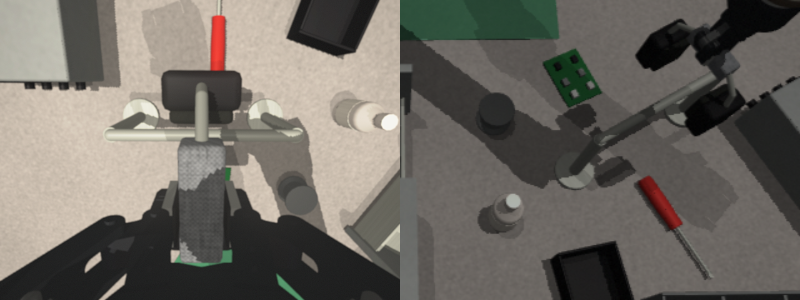

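The bar lies across the loop's axis and the block is centred between the posts, with the cups straddling the bar. Now lowering.

Emit:
move_arm(
  increments=[
    {"tx": 0.04,"ty": 0.07,"tz": 0.2,"wx": 0,"wy": 0,"wz": 0,"claw": -1},
    {"tx": 0.04,"ty": 0.07,"tz": 0.6,"wx": 0,"wy": 0,"wz": 0,"claw": -1},
    {"tx": 0.04,"ty": 0.07,"tz": 1.1,"wx": 0,"wy": 0,"wz": 0,"claw": -1},
    {"tx": 0.04,"ty": 0.07,"tz": 1.6,"wx": 0,"wy": 0,"wz": 0,"claw": -1},
    {"tx": 0.04,"ty": 0.07,"tz": 2.1,"wx": 0,"wy": 0,"wz": 0,"claw": -1},
    {"tx": 0.04,"ty": 0.07,"tz": 2.6,"wx": 0,"wy": 0,"wz": 0,"claw": -1},
    {"tx": 0.04,"ty": 0.07,"tz": 3.1,"wx": 0,"wy": 0,"wz": 0,"claw": -1},
    {"tx": 0.04,"ty": 0.07,"tz": 3.6,"wx": 0,"wy": 0,"wz": 0,"claw": -1},
    {"tx": 0.04,"ty": 0.07,"tz": 4.1,"wx": 0,"wy": 0,"wz": 0,"claw": -1},
    {"tx": 0.04,"ty": 0.07,"tz": 4.5,"wx": 0,"wy": 0,"wz": 0,"claw": -1},
    {"tx": 0.04,"ty": 0.07,"tz": 4.8,"wx": 0,"wy": 0,"wz": 0,"claw": -1},
    {"tx": 0.04,"ty": 0.07,"tz": 5.0,"wx": 0,"wy": 0,"wz": 0,"claw": -1},
    {"tx": 0.04,"ty": 0.07,"tz": 5.05,"wx": 0,"wy": 0,"wz": 0,"claw": -1},
    {"tx": 0.04,"ty": 0.07,"tz": 5.05,"wx": 0,"wy": 0,"wz": 0,"claw": -1},
  ],
)

```text
time_s: 15.65
eef_pos: [0.5171, 0.3576, 0.2064]
eef_rot: [0.968, 0.25, 0.0, -0.0]
contact_force: [-0.4, 0.2, -2.6]
gripper_width: 0.0247
grip_force: 44.5
```

Emit:
move_arm(
  increments=[
    {"tx": 0,"ty": 0,"tz": 0.03,"wx": 0,"wy": 0,"wz": 0,"claw": -1},
    {"tx": 0,"ty": 0,"tz": 0.06,"wx": 0,"wy": 0,"wz": 0,"claw": -1},
    {"tx": 0,"ty": 0,"tz": 0.06,"wx": 0,"wy": 0,"wz": 0,"claw": -1},
  ],
)

```text
time_s: 15.95
eef_pos: [0.5171, 0.3575, 0.2047]
eef_rot: [0.968, 0.25, 0.0, -0.0]
contact_force: [0.2, -0.3, -1.7]
gripper_width: 0.0248
grip_force: 44.5
```

Emit:
move_arm(
  increments=[
    {"tx": 0,"ty": 0,"tz": 0.04,"wx": 0,"wy": 0,"wz": 0,"claw": -1},
    {"tx": 0,"ty": 0,"tz": 0.08,"wx": 0,"wy": 0,"wz": 0,"claw": -1},
    {"tx": 0,"ty": 0,"tz": 0.08,"wx": 0,"wy": 0,"wz": 0,"claw": -1},
  ],
)

```text
time_s: 16.25
eef_pos: [0.5169, 0.3574, 0.2018]
eef_rot: [0.968, 0.25, -0.0, 0.0]
contact_force: [-0.2, -0.0, -3.1]
gripper_width: 0.0251
grip_force: 44.5
```

Emit:
move_arm(
  increments=[
    {"tx": 0,"ty": 0,"tz": 0.02,"wx": 0,"wy": 0,"wz": 0,"claw": -1},
    {"tx": 0,"ty": 0,"tz": 0.04,"wx": 0,"wy": 0,"wz": 0,"claw": -1},
    {"tx": 0,"ty": 0,"tz": 0.04,"wx": 0,"wy": 0,"wz": 0,"claw": -1},
  ],
)

```text
time_s: 16.55
eef_pos: [0.517, 0.3575, 0.2008]
eef_rot: [0.968, 0.25, 0.0, -0.0]
contact_force: [0.2, -1.0, -1.1]
gripper_width: 0.0251
grip_force: 44.6
```

Emit:
move_arm(
  increments=[
    {"tx": 0,"ty": 0,"tz": 0.03,"wx": 0,"wy": 0,"wz": 0,"claw": -1},
    {"tx": 0,"ty": 0,"tz": 0.03,"wx": 0,"wy": 0,"wz": 0,"claw": -1},
  ],
)

```text
time_s: 16.75
eef_pos: [0.517, 0.3575, 0.2006]
eef_rot: [0.968, 0.25, 0.0, 0.0]
contact_force: [-2.4, -1.0, 4.0]
gripper_width: 0.0253
grip_force: 45.3
```

Emit:
move_arm(
  increments=[
    {"tx": 0,"ty": 0,"tz": 0.03,"wx": 0,"wy": 0,"wz": 0,"claw": -1},
    {"tx": 0,"ty": 0,"tz": 0.03,"wx": 0,"wy": 0,"wz": 0,"claw": -1},
  ],
)

```text
time_s: 16.95
eef_pos: [0.517, 0.3575, 0.2006]
eef_rot: [0.968, 0.25, 0.0, 0.0]
contact_force: [-3.7, -3.0, 8.1]
gripper_width: 0.0254
grip_force: 46.1
```

Contact at z=0.2006, as predicted. I'll ease off the pressure, open slowly, then check.

Emit:
move_arm(
  increments=[
    {"tx": 0,"ty": 0,"tz": -0.04,"wx": 0,"wy": 0,"wz": 0,"claw": -1},
    {"tx": 0,"ty": 0,"tz": -0.04,"wx": 0,"wy": 0,"wz": 0,"claw": -0.38},
    {"tx": 0,"ty": 0,"tz": -0.04,"wx": 0,"wy": 0,"wz": 0,"claw": -0.33},
    {"tx": 0,"ty": 0,"tz": -0.04,"wx": 0,"wy": 0,"wz": 0,"claw": -0.28},
    {"tx": 0,"ty": 0,"tz": -0.04,"wx": 0,"wy": 0,"wz": 0,"claw": -0.2},
    {"tx": 0,"ty": 0,"tz": -0.04,"wx": 0,"wy": 0,"wz": 0,"claw": -0.1},
    {"tx": 0,"ty": 0,"tz": -0.04,"wx": 0,"wy": 0,"wz": 0,"claw": 0.0},
    {"tx": 0,"ty": 0,"tz": -0.04,"wx": 0,"wy": 0,"wz": 0,"claw": 0.2},
    {"tx": 0,"ty": 0,"tz": -0.04,"wx": 0,"wy": 0,"wz": 0,"claw": 0.4},
    {"tx": 0,"ty": 0,"tz": -0.04,"wx": 0,"wy": 0,"wz": 0,"claw": 0.4},
    {"tx": 0,"ty": 0,"tz": -0.04,"wx": 0,"wy": 0,"wz": 0,"claw": 0.4},
  ],
)

```text
time_s: 18.05
eef_pos: [0.517, 0.3574, 0.2002]
eef_rot: [0.968, 0.25, 0.0, -0.0]
contact_force: [0.2, 0.2, 0.3]
gripper_width: 0.0596
grip_force: 0.0
```

Emit:
move_arm(
  increments=[
    {"tx": 0,"ty": 0,"tz": -0.2,"wx": 0,"wy": 0,"wz": 0,"claw": 0.4},
    {"tx": 0,"ty": 0,"tz": -0.5,"wx": 0,"wy": 0,"wz": 0,"claw": 0.4},
    {"tx": 0,"ty": 0,"tz": -1.0,"wx": 0,"wy": 0,"wz": 0,"claw": 0.4},
    {"tx": 0,"ty": 0,"tz": -1.7,"wx": 0,"wy": 0,"wz": 0,"claw": 0.4},
    {"tx": 0,"ty": 0,"tz": -2.5,"wx": 0,"wy": 0,"wz": 0,"claw": 0.4},
    {"tx": 0,"ty": 0,"tz": -3.5,"wx": 0,"wy": 0,"wz": 0,"claw": 0.4},
    {"tx": 0,"ty": 0,"tz": -4.5,"wx": 0,"wy": 0,"wz": 0,"claw": 0.4},
    {"tx": 0,"ty": 0,"tz": -5.0,"wx": 0,"wy": 0,"wz": 0,"claw": 0.4},
    {"tx": 0,"ty": 0,"tz": -5.0,"wx": 0,"wy": 0,"wz": 0,"claw": 0.4},
    {"tx": 0,"ty": 0,"tz": -5.0,"wx": 0,"wy": 0,"wz": 0,"claw": 0.4},
  ],
)

```text
time_s: 19.05
eef_pos: [0.5168, 0.3572, 0.3497]
eef_rot: [0.968, 0.25, -0.0, 0.0]
contact_force: [-0.2, 0.4, -1.1]
gripper_width: 0.0598
grip_force: 0.0
```

Run:
```python
from h import *
i,W=cloud('wrist'); s,S=cloud('side')
cv2.imwrite('pics/w4.png',np.hstack([cv2.resize(i,(400,300)),cv2.resize(s,(400,300))]))
m=(abs(W[...,2]-.202)<.008)&(np.hypot(W[...,0]-.516,W[...,1]-.359)<.06); t=W[m]; print(len(t),t.mean(0),cv2.minAreaRect(t[:,:2].astype(np.float32)), 'tilt', np.linalg.lstsq(np.c_[t[:,:2],np.ones(len(t))],t[:,2],rcond=None)[0])
m=(abs(S[...,2]-.184)<.005)&(S[...,0]<.6)&(abs(S[...,1]+.163)<.13); print('panel',np.percentile(S[m][:,0],[2,50]))
```

```text
3573 [0.5191249  0.35885939 0.20211933] ((0.5172035098075867, 0.3578006327152252), (0.0742606520652771, 0.02603337913751602), 28.634042739868164) tilt [-0.01157451 -0.00518766  0.20998959]
panel [0.44721353 0.45617057]
```

View pics/w4.png

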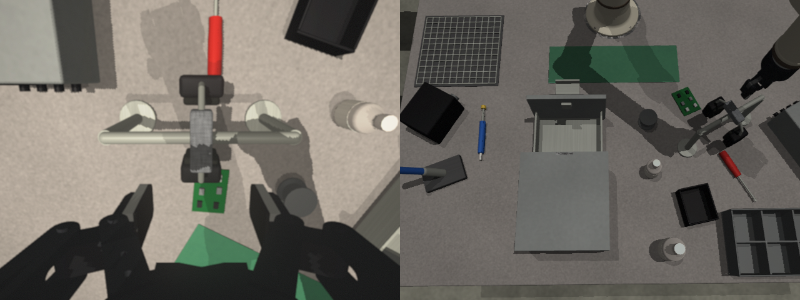

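The left view shows the muffs level on the bar at (200,138), with a cup on each side, midway between the posts. The right view shows the drawer fully open at (567,125) and the bystanders where they were. The gripper is clear, so I'm handing in.

```bash
python3 -c "
from rig import bot; print(bot.job_done())"
```

```text
the job is handed in; nothing more can be done
None
```

I've handed the job in: the ear defenders hang level over the bar, one cup on each side and midway between the posts. The drawer is open at about 180 mm and the bystanders look undisturbed; it took about 19 s on the robot's clock.

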